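Trip-test the spring drive with the orange arm

TASK

Two switch spring drives are bolted to the wiring bench; test the one with the orange arm before it goes into the panel. Press its arm down until the catch holds it and let go so that it stays down by itself, then press its red trigger pad so that the arm springs back up, and let go of the trigger. Leave the blue arm alone.

Things in the scene. Friction and masses are not known exactly. Their poses are not given: they have to be found in the camera images.
- orange_arm (a joint): angle of the orange sprung arm, rad: 0 = fully up (sloping 40 degrees up from its hinge towards the trigger), growing as it is pressed down. The catch snaps over it at about 0.65 and then holds it at about 0.62, nearly level; hard stop at 0.78. Let go before the catch, it springs back to 0.
- orange_grip (a point): centre of the top of the orange grip (59 mm along the arm, 36 wide) on the arm, 74 mm from the hinge. x axis: along the arm, away from the hinge (which is 55 mm above the bench). 107 mm above the bench with the arm up; pushed straight down here, the tip stays on the grip, the catch snaps when the tip is at about 63 mm, the hard stop is at 57 mm; 4 N at first, up to 20 N at the catch.
- orange_trigger (a joint): angle of the orange drive's trigger, rad: 0 = at rest, grows as its red pad is pressed down; it frees the arm at about 0.13 (pad 10 mm down); hard stop at 0.32 (24 mm down); springs back to 0.
- orange_pad (a point): centre of the top of the orange drive's red trigger pad (32 x 38 mm), 45 mm above the bench, 182 mm level distance from the arm's hinge, in line with the arm and beyond its free end. x axis: level, from the hinge to the pad. Pressing takes 2 to 5 N. The dark steel catch, 85 mm high, stands 60 mm from here towards the arm; the freed arm swings up and away from here.
- blue_arm (a joint): angle of the other drive's arm, alike but with a blue grip, rad: 0 = fully up, as found; not to be worked.
- blue_grip (a point): centre of the top of the blue grip on the other drive (same sizes: base 210 x 80 mm, 130 mm high with the arm up).

How it is judged (in metres and radians):
On the way:
1. the orange arm is caught down by its catch, with the robot off it (value of joint orange_arm above 0.54 rad and value of joint orange_trigger below 0.08 rad and contact force between each of the fingers, the arm and orange_arm below 0.1 N), for 0.2 s.
At the end, for the whole second after the job is handed in: After having been caught down by itself, the orange arm has been tripped and is back up (within 0.08 rad of fully up) and its trigger is back at rest (within 0.05 rad), both let go; the blue arm was never pressed down by more than 0.15 rad (value of joint orange_arm below 0.08 rad and value of joint orange_trigger below 0.05 rad); the robot touches nothing.
It fails at once if the drive with the blue arm is worked (its arm pressed down by more than 0.15 rad) (value of joint blue_arm above 0.15 rad).
It also fails if it takes over 32 s, if anything falls off the work surface, if the arm or the gripper's body presses on something with over 40 N, if the wrist force passes 120 N, or if a joint passes its speed limit or range.

ROBOT

A 6-joint arm with a two-finger parallel gripper is mounted at the origin on the work surface. World frame = base frame: x ahead of the robot, y to its left, z up, the work surface at z = 0. Lengths are in m, angles in degrees, forces in N, time in s.
With the tool pointing down it reaches from about 0.4 to 0.825 m from the base axis. Payload 7 kg.
Tool frame: the origin (TCP) lies at the very end of the fingers, on their centre line; the grasp point (between the pads) lies 19 mm behind it (r.grasp_offset is the z of the grasp point in the tool frame, in m); z points along the fingers, y is the direction in which the jaws open and shut (so a half turn about z gives the same grasp; the last joint's range is limited). The gripper opens to 88 mm and grips with 3 to 60 N. Pads are 19 mm wide; open, the fingers measure 130 mm over their backs; the gripper's body (78 mm by 193 mm) begins 47 mm behind the grasp point.
Start: joints at [84.746, 20.546, 0.682, 0, -70.136, -16.507], TCP at [0.25, 0.627, 0.227] pointing down, gripper open.
Joint ranges: [-176.03, 176.03], [-82.01, 121.73], [-58.28, 71.71], [-173.87, 95.51], [-174.79, -0.11], [-173.66, 173.66]. Speed limits (degrees/s): [136.94, 136.94, 172.46, 180, 180, 180].

INTERFACE

Orientations are given as [roll, pitch, yaw] about the fixed x, y, z axes, in that order (R = Rz(yaw) Ry(pitch) Rx(roll)).
In Python, from plant import r gives the robot as it stands.
- The arm moves only by the tool carry_out, never from a script. Its argument "plan" is a list of rows, each a list of 6 numbers: the shift along the world's x, y, z in m, then the turn, a rotation vector about the world's x, y, z in rad. In form: [[tx, ty, tz, wx, wy, wz], ...]. A call has 1 to 12 rows; each row shifts and turns the pose as measured when the row begins; what a row does not reach is not made up. A row lasts 1/12 s, in which the tool goes at most 41.7 mm and 7.16 degrees, less where a joint would pass 70% of its speed; a pose out of reach is approached as far as the arm can. A call with a gripper value outside its range is refused whole. "fingers" is the closure, from -1 (fully open) to 1 (shut), set as the call begins (left out, the last holds). The fingers move at their own pace and stop on an object; "force" is the grip in N (left out, the last holds). Time passes only in rows, so rows that do not move let the fingers close. It gives the time, the measured TCP pose, the force and the opening at its end, in the units of the state.
- r.get_state(): the state, without advancing time (a new reading comes with each control period).
- r.capture(name): name is "scene" or "top" or "wrist"; returns the picture (420x560x3 uint8, red, green, blue); there is no depth.
- r.camera_model(name): a dict with "fov_y" (degrees; the focal length in pixels is half the picture's height over the tangent of half this angle, whatever the lens; pixels are square), "cx", "cy" (the principal point, pixels), "k1" (the pictures are not rectified: a ray, as slopes to the right and down, at radius r is drawn at 1 + k1 r^2 times it, then the intrinsics apply), "R" (3x3) and "t" (3): a world point X has camera coordinates R X + t; the wrist camera has in their place "mount" (4x4, takes a point from camera to tool coordinates, whose origin is the TCP and whose axes are the flange's). Camera axes: x right, y down, z forward; pixel columns grow to the right and rows downward; lengths in m; the calibration is good to about 2 mm. A picture is of the moment at which its call begins: read the wrist's pose just before it. camera_model takes no time and is no camera call.
- r.close_job(): hands the job in, once; it reports no verdict.
The state is a dict: "time_s": time; "joints": joint angles; "qd": joint speeds; "joint_torque": joint torques, N m; "tcp_pos": TCP position; "eef_rot": TCP orientation; "contact_force": force on the tool from outside, world axes, zero at the start; "moment": the same for the moment, N m; "gripper_width": finger opening in m.
Only numpy, scipy, OpenCV 4.12 (cv2) and the standard library are available. Lean on these libraries where they do the work, as an engineer would, in place of code of your own. Each camera call takes 0.05 s, during which the arm holds its last target.

## Working session

There is one attempt and no reset: what is moved stays moved. The work goes in short steps, Python scripts to look and compute and a tool call to move; the robot and the scene stay as the last step left them, time stands still between calls to the robot, and variables do not carry over. Pictures are saved under pics/ and viewed, and the job is handed in when it is done.

Besides the shell and the picture viewer there is one more tool, called after ">>>" as name(argument=value, ...) on one line, values as JSON. carry_out: Moves the arm, as the interface text tells. Its arguments: {"type":"object","properties":{"plan":{"type":"array"},"fingers":{"type":"number"},"force":{"type":"number"}},"required":["plan"]}

```bash
mkdir -p pics; ls
python3 - <<'E'
from plant import r
import cv2,json
s=r.get_state();print(s)
for n in("scene","top"):
    cv2.imwrite(f"pics/{n}0.png",r.capture(n)[:,:,::-1]);print(n,r.camera_model(n))
E
```

```text
pics
{'time_s': 0.0, 'joints': array([ 8.47478797e+01,  2.05914158e+01,  6.35225548e-01, -2.13122530e-02,
       -7.01369217e+01, -1.65065459e+01]), 'qd': array([-0.02031109, -0.0346746 ,  0.06904887, -0.09559078,  0.07806849,
       -0.01729624]), 'joint_torque': array([-8.58264157e-04, -5.82719421e+01,  2.93044227e+01,  6.99798077e+00,
        6.82516897e-03, -1.62788510e-04]), 'tcp_pos': array([0.25006164, 0.62644733, 0.2256302 ]), 'eef_rot': array([ 1.79905033e+02, -7.24882362e-03, -2.17659178e+01]), 'contact_force': array([-0.6277905 , -0.39477748,  0.2097744 ]), 'moment': array([-0.0038319 ,  0.01617541,  0.00090645]), 'gripper_width': 0.08781972101559121}
scene {'fov_y': 50.8919284342698, 'cx': 280.4383801753798, 'cy': 212.99518042202686, 'k1': -0.0993007735061948, 'R': array([[-0.66313235,  0.74838479,  0.01325514],
       [ 0.6433766 ,  0.57895751, -0.500874  ],
       [-0.38252064, -0.3236177 , -0.86541871]]), 't': array([ 0.38818054, -0.30334036,  1.10661197])}
top {'fov_y': 46.20509258870965, 'cx': 285.3133009044733, 'cy': 214.4084306242234, 'k1': -0.15518261689305424, 'R': array([[-4.16415576e-04, -9.99998285e-01, -1.80439575e-03],
       [-9.96425206e-01,  5.67359217e-04, -8.44777362e-02],
       [ 8.44786151e-02,  1.76276756e-03, -9.96423733e-01]]), 't': array([6.60753532e-04, 5.64523683e-01, 1.14355314e+00])}
```

View pics/top0.png

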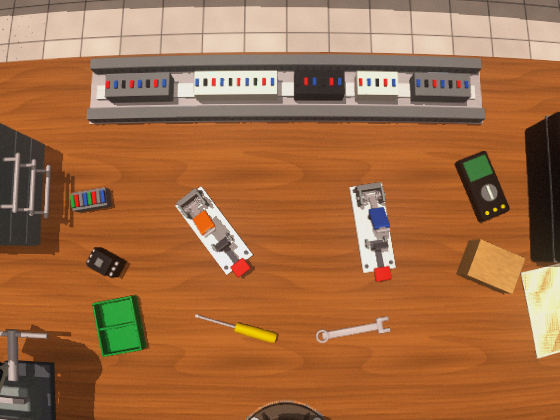

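View pics/scene0.png

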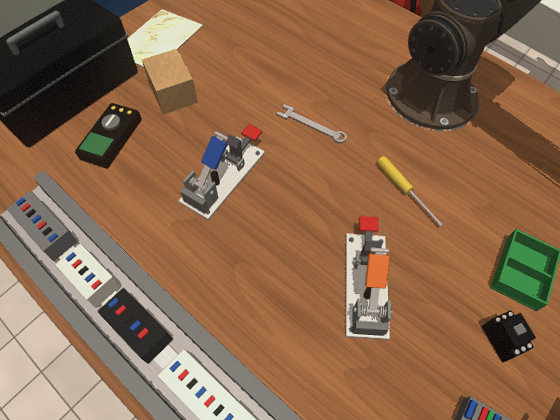

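The top view shows the orange grip near (203,222) and its red pad near (240,268). The blue grip is near (379,219). In the scene view the orange grip is near (377,270) and its pad near (369,223).

```bash
cat > h.py <<'E'
import numpy as np,cv2
from plant import r
def KD(m):
    f=210/np.tan(np.radians(m["fov_y"]/2))
    return np.array([[f,0,m["cx"]],[0,f,m["cy"]],[0,0,1.]]),np.array([m["k1"],0,0,0,0.])
def ray(n,uv):
    m=r.camera_model(n);K,D=KD(m)
    p=cv2.undistortPoints(np.array([[uv]],float),K,D)[0,0]
    d=m["R"].T@np.array([*p,1.]);return -m["R"].T@m["t"],d/np.linalg.norm(d)
def onz(n,uv,z):
    o,d=ray(n,uv);return o+d*(z-o[2])/d[2]
def tri(a,b):
    A=0;B=0
    for n,uv in(("top",a),("scene",b)):
        o,d=ray(n,uv);P=np.eye(3)-np.outer(d,d);A=A+P;B=B+P@o
    X=np.linalg.solve(A,B)
    return X,[np.linalg.norm((np.eye(3)-np.outer(d,d))@(X-o)) for o,d in(ray("top",a),ray("scene",b))]
def blobs(img,lo,hi):
    h=cv2.cvtColor(img,cv2.COLOR_RGB2HSV);m=cv2.inRange(h,np.array(lo),np.array(hi))
    n,l,s,c=cv2.connectedComponentsWithStats(m)
    return [(s[i][:5].tolist(),c[i].round(1).tolist()) for i in range(1,n) if s[i][4]>60],m
E
python3 - <<'E'
from h import *
for n in("scene","top"):
    im=cv2.imread(f"pics/{n}0.png")[:,:,::-1].copy()
    print(n)
    for c,lo,hi in(("or",(7,190,170),(14,255,255)),("red",(0,190,100),(4,255,255)),("blue",(105,150,60),(125,255,255))):
        b,m=blobs(im,lo,hi);print(c,b)
    x,y=(160,170) if n=="top" else (310,200)
    cv2.imwrite(f"pics/{n}_crop.png",cv2.resize(im[y:y+145,x:x+110,::-1],None,fx=4,fy=4,interpolation=cv2.INTER_CUBIC))
E
```

```text
scene
or [([366, 254, 23, 33, 419], [377.5, 271.2])]
red [([242, 124, 20, 16, 184], [251.4, 131.8]), ([359, 217, 19, 14, 252], [368.3, 223.4]), ([479, 407, 10, 13, 74], [483.5, 413.5])]
blue [([202, 136, 25, 33, 426], [213.3, 151.9]), ([465, 400, 11, 19, 103], [470.4, 409.3])]
top
or [([0, 70, 79, 17, 531], [37.9, 79.2]), ([536, 75, 24, 12, 132], [548.9, 80.4]), ([0, 92, 496, 109, 17365], [210.6, 154.5]), ([438, 93, 122, 44, 2068], [509.0, 114.5]), ([327, 123, 35, 12, 110], [341.9, 129.4]), ([393, 125, 132, 17, 513], [444.4, 134.5]), ([305, 133, 37, 6, 86], [323.1, 136.1]), ([485, 150, 41, 22, 661], [507.6, 160.0]), ([383, 179, 85, 22, 955], [432.3, 190.2]), ([403, 203, 28, 5, 74], [415.8, 204.8]), ([119, 204, 57, 6, 152], [145.4, 206.2]), ([286, 205, 43, 5, 115], [309.5, 206.8]), ([74, 210, 111, 20, 1412], [128.8, 219.8]), ([193, 211, 22, 24, 272], [203.0, 221.8]), ([253, 211, 91, 20, 1060], [299.8, 220.0]), ([406, 210, 123, 24, 1276], [467.2, 221.3]), ([8, 241, 191, 20, 1342], [110.1, 250.3]), ([404, 241, 63, 22, 664], [439.3, 251.3]), ([252, 242, 18, 19, 94], [261.4, 251.9]), ([268, 243, 75, 13, 678], [304.2, 249.0]), ([493, 243, 37, 10, 189], [514.2, 247.1]), ([267, 257, 71, 11, 242], [301.8, 263.2]), ([129, 262, 45, 5, 134], [148.1, 263.8]), ([0, 265, 560, 123, 36741], [278.5, 324.3]), ([0, 337, 7, 11, 71], [3.0, 342.0]), ([18, 338, 10, 21, 102], [21.2, 347.1]), ([483, 381, 77, 11, 183], [521.9, 385.9]), ([300, 386, 260, 33, 3618], [432.1, 403.3]), ([309, 389, 119, 7, 351], [374.9, 391.7]), ([121, 390, 131, 5, 390], [188.2, 391.4]), ([94, 395, 175, 25, 2532], [180.2, 405.1])]
red [([231, 258, 19, 19, 209], [240.2, 267.4]), ([374, 267, 17, 15, 202], [382.3, 273.6])]
blue [([369, 208, 21, 20, 275], [378.8, 217.3])]
```

View pics/top_crop.png

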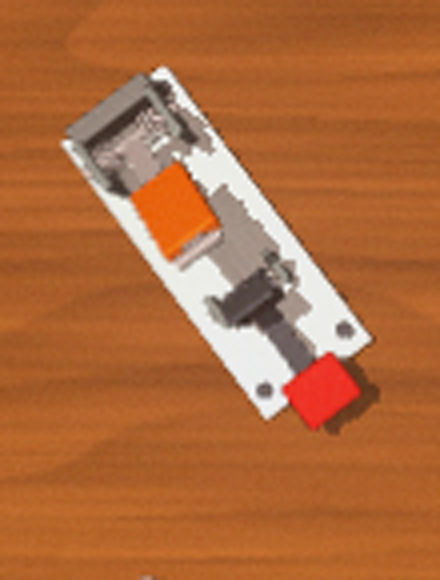

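View pics/scene_crop.png

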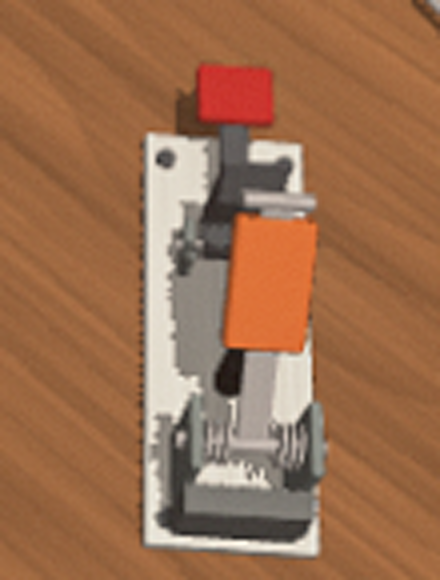

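Run:
```python
from h import *
g,e=tri((203,221.8),(377.5,271.2));print("grip",g,e, onz("top",(203,221.8),.107))
p,e=tri((240.2,267.4),(368.3,223.4));print("pad",p,e,onz("top",(240.2,267.4),.045),onz("scene",(368.3,223.4),.045))
b,e=tri((378.8,217.3),(213.3,151.9));print("blue",b,e)
# base corners from top crop px
for c in((160,68),(65,140),(372,340),(268,417)): print(onz("top",(160+c[0]/4-.4,170+c[1]/4-.4),.01))
P=onz("top",(240.2,267.4),.045);G=onz("top",(203,221.8),.107)
d=(P-G)[:2];print(np.linalg.norm(d),np.degrees(np.arctan2(d[1],d[0])))
```

```text
grip [0.54173188 0.1826248  0.1017663 ] [np.float64(0.0004292222363468034), np.float64(0.0004292222363468425)] [0.54118954 0.18212869 0.107     ]
pad [0.44000177 0.1044857  0.03880155] [np.float64(0.0010293764282749951), np.float64(0.0010293764282750333)] [0.43968046 0.1048318  0.045     ] [0.44406035 0.10472435 0.045     ]
blue [ 0.55189083 -0.20800146  0.10461932] [np.float64(0.0011779913799954411), np.float64(0.0011779913799954142)]
[0.63349557 0.20822929 0.01      ]
[0.58971283 0.26573015 0.01      ]
[0.46943603 0.07855705 0.01      ]
[0.42340472 0.14059604 0.01      ]
0.12758879942078918 -142.71154108136173
```

Grip is at about (0.541, 0.182) and pad at about (0.440, 0.105). Their level distance is 127.6 mm against about 129 expected, and the drive axis points at about -142°. I'll set yaw to 38° so the wide side of the gripper body lies across the drive.

>>> carry_out(plan=[[0.024, -0.036, 0, 0, 0, 0.0873], [0.024, -0.036, 0, 0, 0, 0.0873], [0.024, -0.036, 0, 0, 0, 0.0873], [0.024, -0.036, 0, 0, 0, 0.0873], [0.024, -0.036, 0, 0, 0, 0.0873], [0.024, -0.036, 0, 0, 0, 0.0873], [0.024, -0.036, 0, 0, 0, 0.0873], [0.024, -0.036, 0, 0, 0, 0.0873], [0.024, -0.036, 0, 0, 0, 0.0873], [0.024, -0.036, 0, 0, 0, 0.0873], [0.024, -0.036, 0, 0, 0, 0.0873], [0.024, -0.036, 0, 0, 0, 0.0873]], fingers=1, force=20)

```text
time_s: 1.1
tcp_pos: [0.5212, 0.2073, 0.2197]
eef_rot: [179.6, 0.2, 41.6]
contact_force: [1.0, 0.7, -0.3]
gripper_width: 0.0129
```

>>> carry_out(plan=[[0.02, -0.025, -0.02, 0, 0, -0.06], [0, 0, -0.025, 0, 0, 0], [0, 0, -0.02, 0, 0, 0], [0, 0, 0, 0, 0, 0]])

```text
time_s: 1.43
tcp_pos: [0.5455, 0.1727, 0.1533]
eef_rot: [179.5, 0.1, 38.0]
contact_force: [-0.3, -0.5, -0.6]
gripper_width: 0.0007
```

Run:
```python
from h import *
s=r.get_state();print(s["time_s"],s["tcp_pos"],s["eef_rot"],s["contact_force"],s["gripper_width"])
im=np.hstack([r.capture(n)[:,:,::-1] for n in("wrist","scene")])
cv2.imwrite("pics/a1.png",cv2.resize(im,(800,300)))
```

```text
1.4333 [0.54554231 0.17268324 0.15325769] [1.79519279e+02 8.23025256e-02 3.79900918e+01] [-0.25320784 -0.52548565 -0.60825332] 0.0006806109282510994
```

View pics/a1.png

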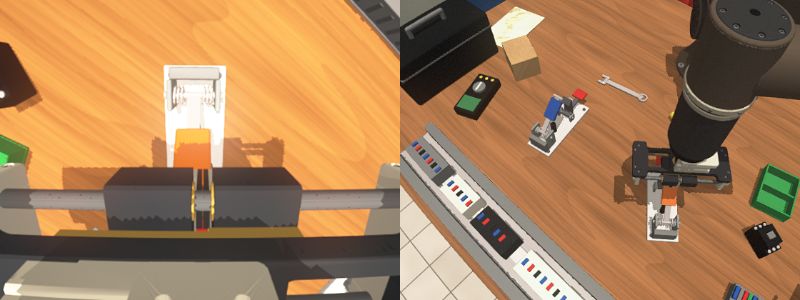

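The wrist view shows the fingers just right of the grip and beyond its free end. That matches the roughly 10 mm overshoot in y, so I'll correct it and go down to just above the grip.

>>> carry_out(plan=[[-0.003, 0.007, -0.01, 0, 0, 0], [-0.001, 0.002, -0.01, 0, 0, 0], [0, 0, -0.01, 0, 0, 0], [0, 0, 0, 0, 0, 0]])

```text
time_s: 1.87
tcp_pos: [0.544, 0.1876, 0.1289]
eef_rot: [179.4, -0.6, 38.3]
contact_force: [-0.5, -0.8, -1.1]
gripper_width: 0.0006
```

>>> carry_out(plan=[[-0.002, -0.004, 0, 0, 0, 0], [0, 0, -0.005, 0, 0, 0], [0, 0, -0.005, 0, 0, 0], [0, 0, 0, 0, 0, 0]])

```text
time_s: 2.2
tcp_pos: [0.5417, 0.1845, 0.1187]
eef_rot: [179.4, -0.6, 38.5]
contact_force: [0.2, -0.0, -0.2]
gripper_width: 0.0003
```

>>> carry_out(plan=[[0, -0.001, -0.006, 0, 0, 0], [0, 0, -0.006, 0, 0, 0], [0, 0, -0.006, 0, 0, 0], [0, 0, -0.006, 0, 0, 0]])

```text
time_s: 2.53
tcp_pos: [0.5434, 0.184, 0.095]
eef_rot: [179.3, -0.9, 38.5]
contact_force: [-1.4, -0.6, 2.3]
gripper_width: 0.0004
```

>>> carry_out(plan=[[-0.001, -0.001, -0.006, 0, 0, 0], [0, 0, -0.006, 0, 0, 0], [0, 0, -0.006, 0, 0, 0], [0, 0, -0.006, 0, 0, 0]])

```text
time_s: 2.87
tcp_pos: [0.5419, 0.1819, 0.0691]
eef_rot: [179.3, -0.8, 38.5]
contact_force: [-3.9, -3.0, 10.1]
gripper_width: 0.0009
```

>>> carry_out(plan=[[0, 0, -0.004, 0, 0, 0], [0, 0, -0.004, 0, 0, 0], [0, 0, -0.003, 0, 0, 0]])

```text
time_s: 3.12
tcp_pos: [0.5409, 0.1811, 0.0563]
eef_rot: [179.3, -0.6, 38.5]
contact_force: [-7.6, -1.6, 27.5]
gripper_width: 0.0006
```

It reached the hard stop, so the catch should have snapped. I'll lift off and look.

>>> carry_out(plan=[[0, 0, 0.006, 0, 0, 0], [0, 0, 0.015, 0, 0, 0], [0, 0, 0.025, 0, 0, 0], [0, 0, 0.03, 0, 0, 0], [0, 0, 0.02, 0, 0, 0], [0, 0, 0, 0, 0, 0]])

```text
time_s: 3.62
tcp_pos: [0.54, 0.1809, 0.1506]
eef_rot: [179.3, -0.4, 38.5]
contact_force: [0.4, 0.6, -0.0]
gripper_width: 0.0002
```

Run:
```python
from h import *
s=r.get_state();print(s["time_s"],s["tcp_pos"],s["contact_force"])
im=np.hstack([r.capture(n)[:,:,::-1] for n in("wrist","scene")])
cv2.imwrite("pics/a2.png",im[100:,0:800]); cv2.imwrite("pics/a2s.png",cv2.resize(im[180:380,860:1060],None,fx=3,fy=3))
```

```text
3.6167 [0.54001331 0.18086906 0.15062223] [ 0.41703956  0.64806308 -0.01131549]
```

View pics/a2.png

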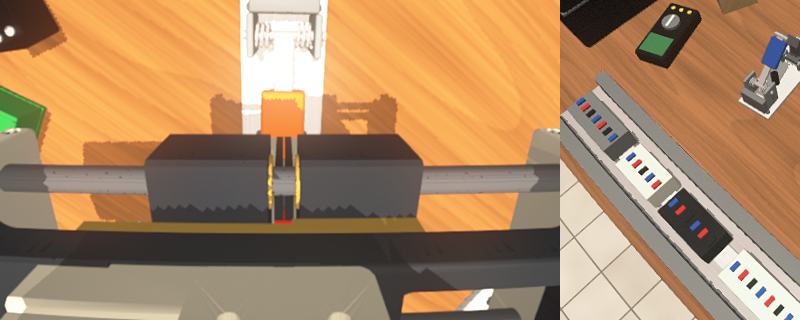

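View pics/a2s.png

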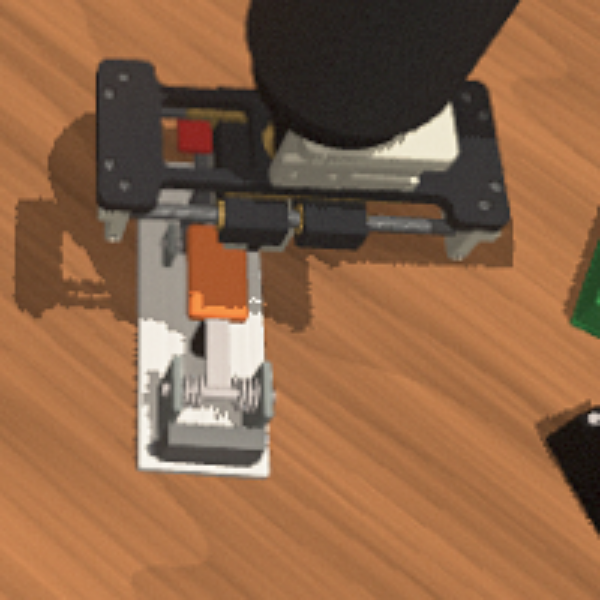

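The grip now lines up with the base in the scene view, shadowed and level, so the arm looks down. I'll move over the pad and check again.

>>> carry_out(plan=[[-0.02, -0.015, 0, 0, 0, 0], [-0.025, -0.019, 0, 0, 0, 0], [-0.025, -0.019, 0, 0, 0, 0], [-0.02, -0.016, 0, 0, 0, 0], [-0.008, -0.006, -0.01, 0, 0, 0], [0, 0, -0.01, 0, 0, 0], [0, 0, 0, 0, 0, 0]])

```text
time_s: 4.3
tcp_pos: [0.4307, 0.099, 0.1151]
eef_rot: [179.5, 0.7, 38.3]
contact_force: [-0.6, -0.3, 0.2]
gripper_width: 0.0002
```

Run:
```python
from h import *
s=r.get_state();print(s["time_s"],s["tcp_pos"],s["contact_force"])
im=np.hstack([r.capture("wrist")[:,:,::-1],cv2.resize(r.capture("scene")[180:340,310:400,::-1],(236,420))])
cv2.imwrite("pics/a3.png",im)
```

```text
4.3 [0.4306685  0.09899947 0.11514706] [-0.63422223 -0.27702834  0.19976757]
```

View pics/a3.png

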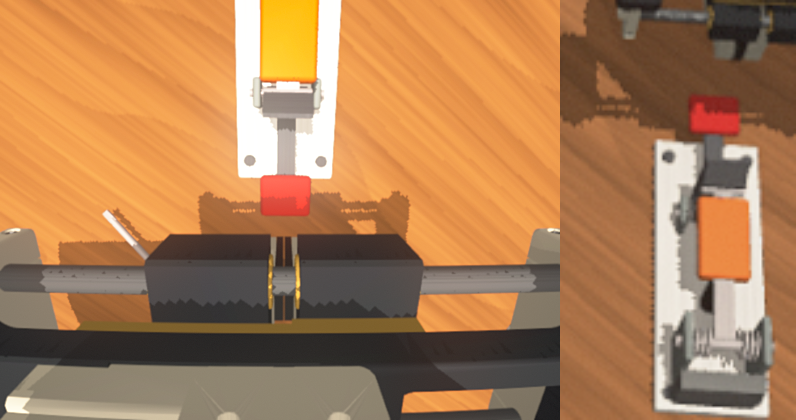

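The arm is caught under the steel catch, near (288,98) in the wrist view, with the robot clear of it. The fingers (x≈285) line up with the pad (x≈286). I'll correct the 10 mm overshoot and press.

>>> carry_out(plan=[[0.006, 0.004, -0.01, 0, 0, 0], [0.002, 0.001, -0.015, 0, 0, 0], [0, 0, -0.015, 0, 0, 0], [0, 0, -0.01, 0, 0, 0], [0, 0, 0, 0, 0, 0]])

```text
time_s: 4.82
tcp_pos: [0.4442, 0.1077, 0.0656]
eef_rot: [179.4, 0.4, 38.5]
contact_force: [-0.5, -0.0, -0.1]
gripper_width: 0.0003
```

>>> carry_out(plan=[[-0.002, -0.001, -0.008, 0, 0, 0], [0, 0, -0.008, 0, 0, 0], [0, 0, -0.008, 0, 0, 0], [0, 0, -0.007, 0, 0, 0], [0, 0, -0.005, 0, 0, 0], [0, 0, 0, 0, 0, 0]])

```text
time_s: 5.32
tcp_pos: [0.4431, 0.1073, 0.0273]
eef_rot: [179.4, 0.5, 38.5]
contact_force: [-0.4, -0.6, 1.5]
gripper_width: 0.0005
```

Run:
```python
from h import *
s=r.get_state();print(s["time_s"],s["tcp_pos"],s["contact_force"])
im=np.hstack([r.capture("wrist")[:,:,::-1],cv2.resize(r.capture("scene")[180:340,310:400,::-1],(236,420))])
cv2.imwrite("pics/a4.png",im)
```

```text
5.3167 [0.44312765 0.10729528 0.02726705] [-0.39315106 -0.62426607  1.52144167]
```

View pics/a4.png

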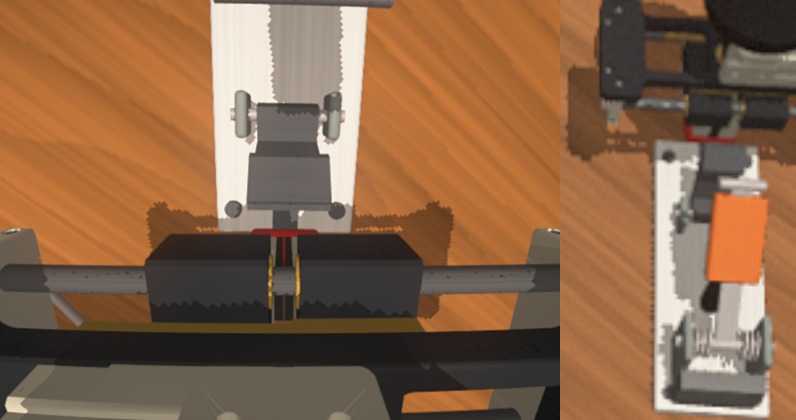

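The arm has sprung up: it is gone from over the catch in the wrist view, and the grip is raised in the scene view. Now I'll let go, moving straight up and slightly away from the drive.

>>> carry_out(plan=[[0, 0, 0.01, 0, 0, 0], [0, 0, 0.015, 0, 0, 0], [-0.005, -0.004, 0.025, 0, 0, 0], [-0.01, -0.008, 0.03, 0, 0, 0], [-0.005, -0.004, 0.025, 0, 0, 0], [0, 0, 0.015, 0, 0, 0], [0, 0, 0, 0, 0, 0], [0, 0, 0, 0, 0, 0], [0, 0, 0, 0, 0, 0]])

```text
time_s: 6.17
tcp_pos: [0.4245, 0.0923, 0.1565]
eef_rot: [179.4, -0.1, 38.5]
contact_force: [0.3, -0.4, -0.5]
gripper_width: 0.0003
```

Run:
```python
from h import *
s=r.get_state();print(s["time_s"],s["tcp_pos"],s["contact_force"],s["qd"].round(1))
sc=r.capture("scene")
im=np.hstack([r.capture("wrist")[:,:,::-1],cv2.resize(sc[180:340,310:400,::-1],(236,420))])
cv2.imwrite("pics/a5.png",im)
for n,lo,hi in(("or",(7,190,170),(14,255,255)),("red",(0,190,100),(4,255,255)),("blue",(105,150,60),(125,255,255))): print(n,blobs(sc,lo,hi)[0])
```

```text
6.1667 [0.42450792 0.09234124 0.15646031] [ 0.27711406 -0.37545935 -0.54728568] [-0.  -0.4 -0.4 -0.4  0.5  0.1]
or []
red [([242, 124, 20, 16, 177], [251.3, 131.7]), ([359, 216, 19, 15, 259], [368.2, 223.3]), ([479, 407, 10, 13, 76], [483.5, 413.5])]
blue [([202, 137, 25, 32, 422], [213.3, 152.0]), ([464, 400, 12, 19, 114], [470.1, 409.3])]
```

View pics/a5.png

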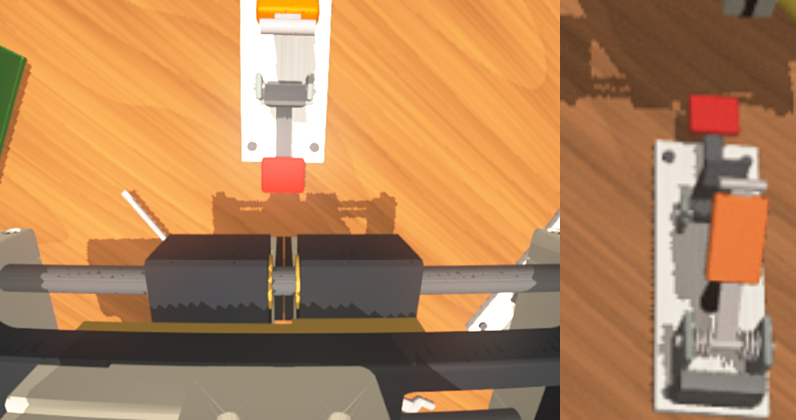

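The arm is up and the pad is back where it started, (368.2,223.3) against (368.3,223.4). The blue grip has not moved, and the robot is clear.

```bash
python3 -c "
from plant import r
r.close_job()"
```

```text
the job is handed in; nothing more can be done
```

I pressed the orange arm down to its hard stop (tip at 56 mm, 27.5 N) and lifted off. It stayed caught under its catch by itself. I then pressed the red pad about 18 mm down, which tripped the arm, and let go and backed clear. The job was handed in at about 6.3 s.

**Last checks:**
- **Orange arm:** it is back up in both the wrist and scene views. This is by eye only: the orange colour mask found nothing in the final scene picture, probably because the lighting or shadow changed, so there is no number for it.
- **Trigger pad:** it is back at its starting pixel, within 0.1 px.
- **Blue grip:** it is unmoved, within 0.1 px.
- **Robot:** it is clear of everything, with the force reading at noise level (under 0.8 N).

The pad press read only 1.5 N at its end, against the 2 to 5 N expected, but the pictures show the arm tripped.

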